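# Egg ring from behind the poaching cup

## Task

The egg ring hangs behind the orange poaching cup on the crowded hook. Move the cup to the other, empty hook first and leave it hanging there, then take the egg ring off its hook and set it down gently, flat on the floor of the frying pan. Leave the container, the trivet and the spoon where they are, and do not push the pan about.

Things in the scene. Friction and masses are not known exactly. Their poses are not given: they have to be found in the camera images.
- cup: Orange egg-poaching cup, the front item on the crowded hook, about 110 g. Round, 70 mm across, 30 mm high, with a stiff upright handle of flat strip, house-shaped, in its y-z plane (sizes: see cup_eye). Origin: centre of its underside, z up. It hangs with the rod through the handle, under the peak, x along the rod; pinch both legs from above, fingers closing along y.
- cup_eye (a point): Point of the cup 100 mm above its origin, on the rod's axis when it hangs. Handle sizes from the item's origin, along its axes: strip 12 mm wide along x, 4 mm thick; two vertical legs at y = +-24 mm (52 mm over the outsides, 44 mm clear between) from z = 50 to 95 mm, below that slanting out to the rim; above, two strips slope up to a peak at z = 110 mm.
- egg_ring: Bare aluminium egg ring, the rear item on the crowded hook, about 110 g. Bottomless round ring 76 mm across, 20 mm high, wall 3 mm, with the same upright handle as the cup (sizes: see ring_eye). Origin: centre of its underside, z up. It hangs 84 mm behind the cup, centre to centre, x along the rod; pinch both legs from above, fingers closing along y.
- ring_eye (a point): Point of the egg ring 100 mm above its origin, on the rod's axis when it hangs. Handle sizes from the item's origin, along its axes: strip 12 mm wide along x, 4 mm thick; two vertical legs at y = +-24 mm (52 mm over the outsides, 44 mm clear between) from z = 50 to 95 mm, below that slanting out to the rim; above, two strips slope up to a peak at z = 110 mm.
- first_hook: Crowded hook: fixed white stand with a level brass rod, 10 mm thick, axis 170 mm above the counter. Origin on the counter under the rod; the free end points to -x, roughly to the robot. Along x: cup at -42 mm, ring at +42, post (16 x 20 mm) at +108, end bent up from -80 to -93, its top 188 mm high, the highest point. Lift an item 30 to 35 mm to carry it over the end along -x.
- spare_hook: Empty hook: the same stand as first_hook, same frame and sizes, nothing on it. An item may hang anywhere on its level rod.
- pan: Aluminium frying pan, 220 mm across the rim, 42 mm high, 0.85 kg, loose on the cooktop. Origin: centre of its underside, z up; inner floor 5 mm above it, flat out to 84 mm radius; the wooden handle runs along +x, away from the robot, to 270 mm from the origin.
- container: Bystander: closed teal plastic container, 177 x 127 mm with its four clips, 65 mm high. Origin: centre of its underside.
- trivet: Bystander: round steel trivet, 164 mm across, 20 mm high. Origin: centre of its underside.
- spoon: Bystander: green silicone spoon, 260 mm long, lying flat along its own x. Origin: about the middle of its length, on the counter.
Not all that is in view belongs to the job. What is meant by the egg_ring is not black, and is the larger of those in its own colour. Of the things that look like the cup, the smaller one is meant.

How it is judged:
By the outcome, as a careful person would: the job done as asked, in the order asked, and still so for the second after the job is handed in, with the robot touching nothing.
It also fails if it takes over 72 s, if anything falls off the work surface, if the arm or the gripper's body presses on something with over 40 N, if the wrist force passes 120 N, or if a joint passes its speed limit or range.

## Robot

A 6-joint arm with a two-finger parallel gripper is mounted at the origin on the work surface. World frame = base frame: x ahead of the robot, y to its left, z up, the work surface at z = 0. Lengths are in m, angles in rad, forces in N, time in s.
With the tool pointing down it reaches from about 0.25 to 0.775 m from the base axis. Payload 4 kg.
Tool frame: the origin (TCP) lies at the very end of the fingers, on their centre line; the grasp point (between the pads) lies 19 mm behind it; z points along the fingers, y is the direction in which the jaws open and shut (so a half turn about z gives the same grasp; the last joint's range is limited). The gripper opens to 94 mm and grips with 3 to 60 N. Pads are 16 mm wide; open, the fingers measure 119 mm over their backs; the gripper's body (75 mm by 177 mm) begins 78 mm behind the grasp point.
Start: joints at [-1.353, 0.087, 1.371, -0, 1.684, -0.103], TCP at [0.173, -0.522, 0.206] pointing down, gripper open.
Joint ranges: [-3.1, 3.1], [-0.76, 2.03], [0.27, 2.55], [-1.08, 4.22], [0.17, 2.65], [-2.57, 2.57]. Speed limits (rad/s): [2.79, 2.79, 3.14, 3.14, 3.14, 3.14].

## Interface

Orientations are given as a unit quaternion [x, y, z, w].
In Python, from workcell import sensors, viewer, workorder gives the robot as it stands.
- The arm moves only by the shell command python3 -m inch 'ROWS'. ROWS is JSON, a list of rows, each a list of 7 numbers: the shift along the world's x, y, z in mm, then the turn, a rotation vector about the world's x, y, z in rad, then the finger opening in mm, from 0 to 94. A call has 1 to 20 rows; each row is the pose to reach, as a shift and turn from the pose measured when the call began; what a row does not reach only later rows make up. A row lasts 1/8 s, in which the tool goes at most 62.5 mm and 10.7 degrees, less where a joint would pass 70% of its speed; a pose out of reach is approached as far as the arm can. A call with a gripper value outside its range is refused whole. The fingers move at their own pace and stop on an object; the grip force is fixed at half the most. Time passes only in rows, so rows that repeat a pose let the fingers close. It gives the time, the measured TCP pose, the force and the opening at its end, in the units of the state.
- sensors.read_state(): the state, without advancing time (a new reading comes with each control period).
- viewer.capture(name): name is "side" or "top"; returns the picture (400x640x3 uint8, blue, green, red); there is no depth.
- viewer.camera_info(name): a dict with "intrinsics" (3x3 intrinsics, pixels), "R" (3x3) and "t" (3): a world point X has camera coordinates R X + t. Camera axes: x right, y down, z forward; pixel columns grow to the right and rows downward; lengths in m; the calibration is good to about 2 mm. A picture is of the moment at which its call begins. camera_info takes no time and is no camera call.
- workorder.sign_off(): hands the job in, once; it reports no verdict.
The state is a dict: "time_s": time; "joint_pos": joint angles; "dq": joint speeds; "tau": joint torques, N m; "tcp_pos": TCP position; "orientation": TCP orientation; "force": force on the tool from outside, world axes, zero at the start; "moment": the same for the moment, N m; "grip_width": opening from 0.0 (shut) to 1.0 (fully open).
Only numpy, scipy, OpenCV 4.12 (cv2) and the standard library are available. Lean on these libraries where they do the work, as an engineer would, in place of code of your own. Each camera call takes 0.05 s, during which the arm holds its last target. There are 200 camera calls.

## Working session

There is one attempt and no reset: what is moved stays moved. The work goes in short steps, Python scripts to look and compute and a shell command to move; the robot and the scene stay as the last step left them, time stands still between calls to the robot, and variables do not carry over. Pictures are saved under pics/ and viewed, about 8 in all and at most 12, crops included, and the job is handed in when it is done.

```bash
mkdir -p pics; cat > h.py <<'E'
import numpy as np, cv2
from workcell import sensors, viewer, workorder
def cam(n):
    c=viewer.camera_info(n); return np.array(c["intrinsics"]),np.array(c["R"]),np.array(c["t"])
def onz(n,u,v,z):
    K,R,t=cam(n); d=R.T@np.linalg.solve(K,[u,v,1]); o=-R.T@t
    return o+d*(z-o[2])/d[2]
def proj(n,X):
    K,R,t=cam(n); p=K@(R@np.array(X,float)+t); return p[:2]/p[2]
def tri(u1,u2): # side px, top px
    A=[];b=[]
    for n,u in (("side",u1),("top",u2)):
        K,R,t=cam(n); P=K@np.c_[R,t]
        for i in (0,1):
            r=u[i]*P[2]-P[i]; A.append(r[:3]); b.append(-r[3])
    return np.linalg.lstsq(np.array(A),np.array(b),rcond=None)
E
python3 - <<'E'
from h import *
for n in("side","top"):
    cv2.imwrite(f"pics/{n}0.png",viewer.capture(n)); K,R,t=cam(n); print(n,K.round(1).tolist(),(-R.T@t).round(3),R.round(2).tolist())
s=sensors.read_state();print(s)
E
```

```text
side [[387.9, 0.0, 320.3], [0.0, 387.9, 196.4], [0.0, 0.0, 1.0]] [ 0.455 -0.921  0.681] [[0.99, -0.11, -0.01], [-0.07, -0.53, -0.85], [0.09, 0.84, -0.53]]
top [[441.1, 0.0, 309.4], [0.0, 441.1, 194.5], [0.0, 0.0, 1.0]] [0.454 0.005 1.499] [[-0.02, -1.0, -0.0], [-1.0, 0.02, -0.07], [0.07, 0.0, -1.0]]
{'time_s': 0.1, 'joint_pos': array([-1.35312794e+00,  8.78815542e-02,  1.37206455e+00,  8.40720012e-06,
        1.68359288e+00, -1.03091186e-01]), 'dq': array([-3.60398053e-04, -1.77027993e-03, -3.14442480e-03,  2.15896414e-03,
        8.00991726e-05, -2.64150256e-04]), 'tau': array([ 1.32993726e-03, -3.41252124e+01, -3.03302085e+01,  7.18546193e-02,
        3.04128451e-02, -9.17011243e-05]), 'tcp_pos': array([ 0.17330708, -0.52147646,  0.20444053]), 'orientation': array([ 9.87166163e-01,  1.59693520e-01, -5.15501312e-05, -9.71805079e-04]), 'force': array([ 0.39260932, -0.39901487,  0.20027014]), 'moment': array([ 0.00663222,  0.03856752, -0.02382895]), 'grip_width': 0.9975261744274863}
```

View pics/side0.png

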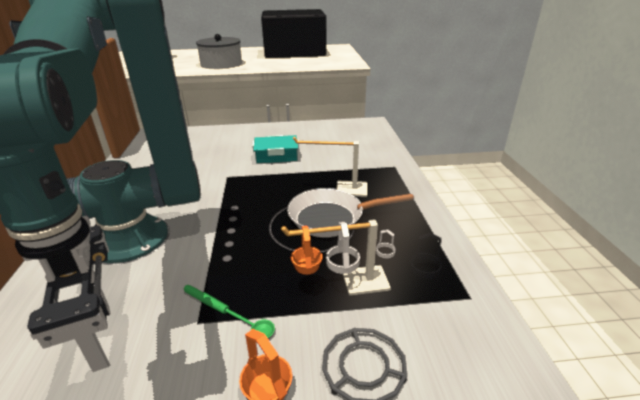

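View pics/top0.png

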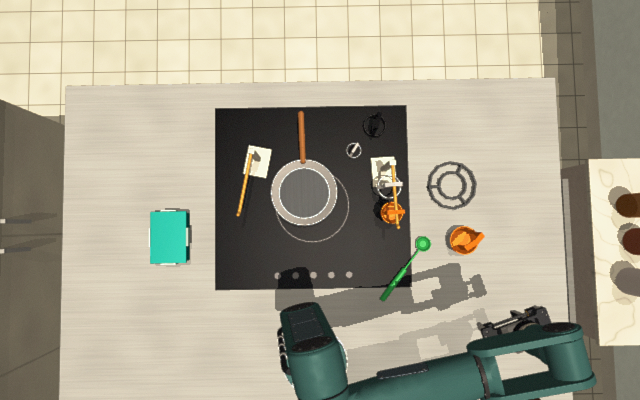

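Side view: candidates for the egg ring are the bare ring hanging on the crowded hook (side 343,258; top 388,185), a small bare ring on the cooktop (side 386,243; top 353,150) and a black ring (top 374,124). The hanging one is the larger bare one. Cups: the one on the hook (side 307,260; top 393,212) and a larger one on the counter (side 265,380; top 465,240). The smaller one on the hook is meant. I'll confirm this in one enlarged crop.

```bash
python3 - <<'E'
from h import *
a=cv2.imread("pics/side0.png")[130:310,265:425]; b=cv2.imread("pics/top0.png")[110:245,335:495]; 
a=cv2.resize(a,None,fx=3.2,fy=3.2,interpolation=cv2.INTER_CUBIC)[:, :400+112]
b2=cv2.resize(b[:,:80],None,fx=3.5,fy=4.2667,interpolation=cv2.INTER_CUBIC)
b2=cv2.resize(b[:,15:85],None,fx=4,fy=4,interpolation=cv2.INTER_CUBIC)
o=np.zeros((576,800,3),np.uint8); o[:a.shape[0],:a.shape[1]]=a; o[:b2.shape[0],515:515+b2.shape[1]]=b2
cv2.imwrite("pics/crop1.png",o)
E
```

```text
(no output)
```

View pics/crop1.png

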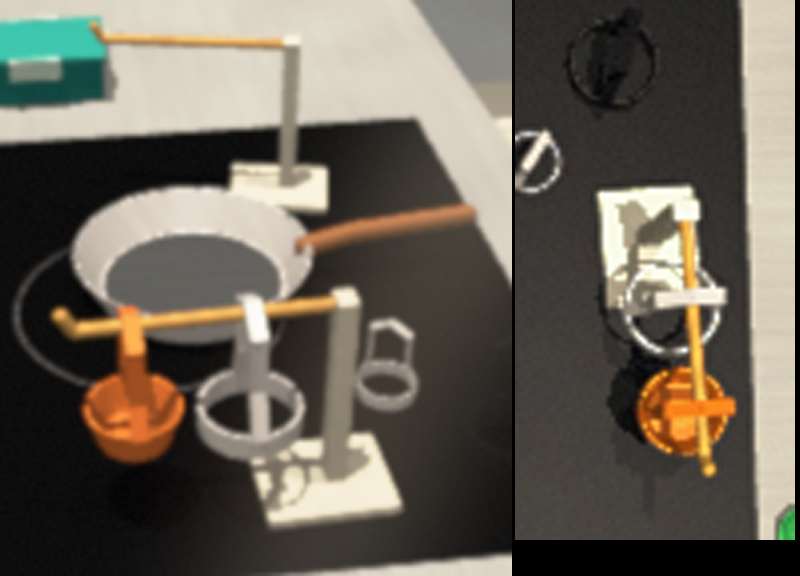

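The crop confirms both picks: the hanging bare ring is clearly larger than the small one lying on the cooktop, and the hanging cup is the smaller one. Next I measure the hooks and the pan.

```bash
python3 - <<'E'
from h import *
b=cv2.imread("pics/top0.png")[100:240,215:355]
cv2.imwrite("pics/crop2.png",cv2.resize(b,None,fx=4,fy=4,interpolation=cv2.INTER_CUBIC))
P=onz("top",392.75,162,.17);E=onz("top",398.25,227,.185)
print("first post,end",P,E,np.linalg.norm((P-E)[:2]),np.arctan2(*(P-E)[[1,0]]))
print("ring,cup peak",onz("top",393.75,184.5,.18),onz("top",396.25,211.75,.18))
for n,z in(("endtop",.188),):print(onz("side",265+62/3.2,130+312/3.2,z))
print("post",onz("side",265+345/3.2,130+297/3.2,.178))
print("cup top front",onz("side",265+130/3.2,130+310/3.2,.18),onz("side",265+249/3.2,130+298/3.2,.18))
print("spare",onz("side",265+97/3.2,130+26/3.2,.188),onz("side",265+290/3.2,130+40/3.2,.178))
E
```

```text
first post,end [ 0.63800125 -0.24686465  0.17      ] [ 0.44125837 -0.25460664  0.185     ] 0.1968951433249879 0.03933048832866399
ring,cup peak [ 0.56857971 -0.2459595   0.18      ] [ 0.48674281 -0.25100207  0.18      ]
[ 0.44504877 -0.25618999  0.188     ]
post [ 0.63790726 -0.24952197  0.178     ]
cup top front [ 0.49050865 -0.24881139  0.18      ] [ 0.57213547 -0.2452298   0.18      ]
spare [0.49336716 0.20816544 0.188     ] [0.67885913 0.17216524 0.178     ]
```

View pics/crop2.png

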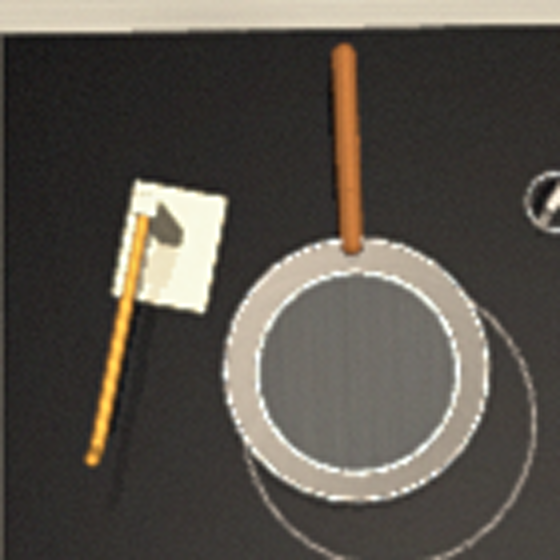

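```bash
python3 - <<'E'
from h import *
P=onz("top",215+145/4,100+208/4,.17);E=onz("top",215+92/4,100+460/4,.187)
print("spare",P,E,np.linalg.norm((P-E)[:2]),np.arctan2(*(P-E)[[1,0]]))
print("pan",onz("top",215+358/4,100+373/4,.005),onz("top",215+357/4,100+369/4,.042))
E
python3 -m inch '[[0,0,50,0,0,-0.1,94],[0,0,96,0,0,-0.2,94],[60,50,96,0,0,-0.285,94],[120,100,96,0,0,-0.285,94],[180,150,96,0,0,-0.285,94],[240,200,96,0,0,-0.285,94],[290,245,80,0,0,-0.285,94],[315,271,66,0,0,-0.285,94],[315,271,46,0,0,-0.285,94],[315,271,46,0,0,-0.285,94],[315,271,46,0,0,-0.285,94],[315,271,46,0,0,-0.285,94]]'
python3 - <<'E'
from h import *
from scipy.spatial.transform import Rotation as Ro
a=viewer.capture("side")[120:320,200:440]
cv2.imwrite("pics/s2.png",cv2.resize(a,None,fx=3,fy=3,interpolation=cv2.INTER_CUBIC))
s=sensors.read_state();print(s["time_s"],s["tcp_pos"],Ro.from_quat(s["orientation"]).as_matrix().round(3).tolist(),s["joint_pos"].round(2))
print("proj tcp",(proj("side",s["tcp_pos"])-[200,120])*3)
E
```

```text
spare [0.6760084  0.18228355 0.17      ] [0.48484313 0.22092832 0.187     ] 0.19503225391652368 -0.19946560272231126
pan [0.5591638  0.02446997 0.005     ] [0.55988595 0.02477475 0.042     ]
time_s: 1.6
tcp_pos: [0.4879, -0.2517, 0.2517]
orientation: [1.0, 0.017, 0.001, -0.0]
force: [0.7, -0.1, 0.2]
grip_width: 0.999
1.65 [ 0.48790554 -0.25178082  0.25173174] [[0.999, 0.034, 0.002], [0.034, -0.999, 0.001], [0.002, -0.0, -1.0]] [-0.58  0.08  1.29  0.    1.77  0.96]
proj tcp [310.08706961 239.07498624]
```

View pics/s2.png

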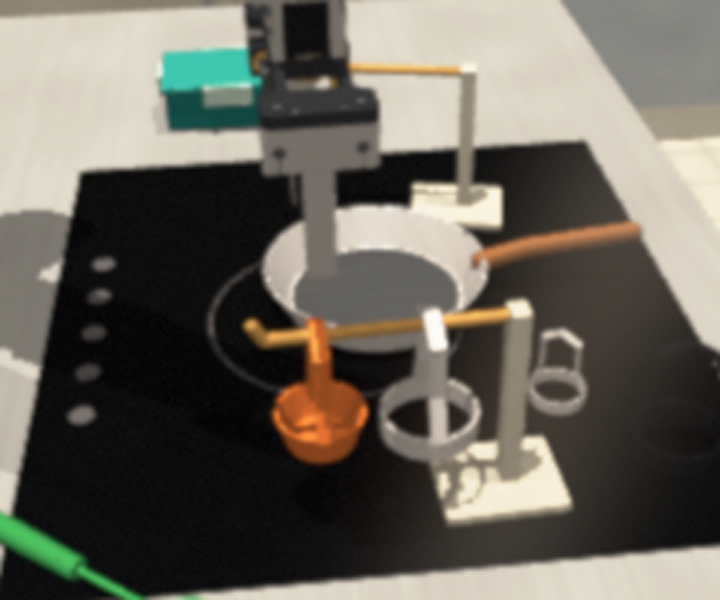

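The picture shows the open fingers (near tip at about 322,275) lined up over the cup handle (peak at about 317,322). I descend and grip.

```bash
python3 -m inch '[[0,1,-40,0,0,0,94],[0,1,-75,0,0,0,94],[0,1,-105,0,0,0,94],[0,1,-124,0,0,0,94],[0,1,-124,0,0,0,94],[0,1,-124,0,0,0,94]]'
python3 -m inch '[[0,0,0,0,0,0,60],[0,0,0,0,0,0,40],[0,0,0,0,0,0,40],[0,0,0,0,0,0,40],[0,0,0,0,0,0,40],[0,0,0,0,0,0,40]]'
```

```text
time_s: 2.4
tcp_pos: [0.4886, -0.2516, 0.1294]
orientation: [1.0, 0.017, 0.002, 0.001]
force: [-0.3, 0.5, 0.8]
grip_width: 0.999
time_s: 3.15
tcp_pos: [0.4886, -0.2518, 0.1294]
orientation: [1.0, 0.017, 0.002, 0.001]
force: [-0.4, -0.8, 0.2]
grip_width: 0.551
```

```bash
python3 -m inch '[[0,0,15,0,0,0,40],[0,0,33,0,0,0,40],[0,0,33,0,0,0,40],[-25,-1,33,0,0,0,40],[-55,-2,33,0,0,0,40],[-85,-3,33,0,0,0,40],[-115,-4,33,0,0,0,40],[-115,-4,60,0,0,0,40],[-110,30,90,0,0,0,40],[-105,80,110,0,0,-0.05,40],[-100,135,110,0,0,-0.1,40],[-100,190,110,0,0,-0.15,40],[-95,245,110,0,0,-0.2,40],[-90,300,110,0,0,-0.23,40],[-80,355,110,0,0,-0.23,40],[-70,410,110,0,0,-0.23,40],[-65,450,110,0,0,-0.23,40],[-65,484,110,0,0,-0.23,40],[-65,484,90,0,0,-0.23,40],[-65,484,90,0,0,-0.23,40]]'
python3 - <<'E'
from h import *
a=viewer.capture("side");b=viewer.capture("top")
cv2.imwrite("pics/side3.png",a);cv2.imwrite("pics/top3.png",b)
o=np.zeros((600,800,3),np.uint8)
o[:300]=cv2.resize(a[100:220,220:420],(800,480),interpolation=cv2.INTER_CUBIC)[:300]
c=cv2.resize(b[140:240,170:300],None,fx=3,fy=3,interpolation=cv2.INTER_CUBIC);o[300:,:390]=c
d=cv2.resize(a[190:290,260:396],None,fx=3,fy=3,interpolation=cv2.INTER_CUBIC);o[300:,392:800]=d
cv2.imwrite("pics/c3.png",o)
s=sensors.read_state();print(s["time_s"],s["tcp_pos"],s["joint_pos"].round(2),s["grip_width"])
E
```

```text
time_s: 5.65
tcp_pos: [0.4224, 0.2322, 0.2175]
orientation: [0.995, -0.098, 0.0, 0.002]
force: [-0.1, 0.9, -1.4]
grip_width: 0.554
5.75 [0.4235387  0.23200383 0.21958913] [ 0.39 -0.07  1.5  -0.    1.71  2.15] 0.5514693451285835
```

View pics/c3.png

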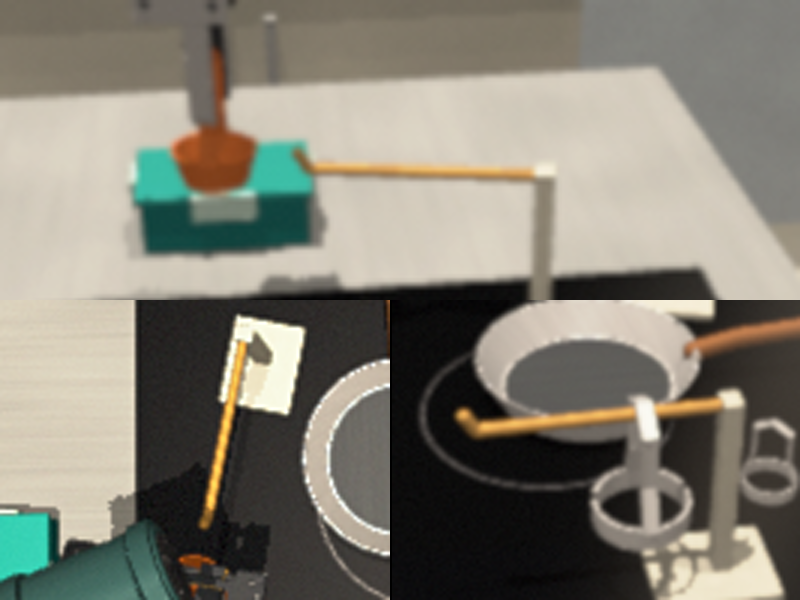

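```bash
python3 - <<'E'
from h import *
for a,b in (((294.5,137.5),(238.7,214.7)),((353.25,143.5),(250.3,155))):
    x,r,*_=tri(a,b);print(x,r)
X=[.570,.203,.17];u=np.array([np.cos(-.197),np.sin(-.197),0])
for d,z in((-.0865,.187),(-.08,.17),(.1,.17)):
    p=np.array(X)+u*d;p[2]=z;print(d,z,proj("side",p),proj("top",p))
print("cup bottom near edge",proj("side",[.4235,.232,.162]))
print("cal check first: ",proj("side",[.571,-.246,.18]),proj("top",[.571,-.246,.18]))
E
```

```text
[0.48815128 0.21906088 0.18546557] [2.60537995]
[0.67007819 0.18503263 0.16885141] [4.10419684]
-0.0865 0.187 [292.53593375 137.06316924] [238.33475912 214.88331279]
-0.08 0.17 [294.82200289 142.0662643 ] [239.66656416 212.87926377]
0.1 0.17 [351.48633945 143.55644667] [250.89460328 154.59585865]
cup bottom near edge [273.52274981 143.82880089]
cal check first:  [342.35282864 223.37047436] [393.73957663 183.6964789 ]
```

```bash
python3 -m inch '[[0,0,-30,0,0,0,40],[0,0,-55,0,0,0,40],[0,0,-55,0,0,0,40],[0,0,-55,0,0,0,40],[25,-5,-55,0,0,0,40],[55,-11,-55,0,0,0,40],[85,-17,-55,0,0,0,40],[115,-23,-55,0,0,0,40],[140,-28,-55,0,0,0,40],[152,-30,-55,0,0,0,40],[152,-30,-55,0,0,0,40],[152,-30,-55,0,0,0,40]]'
python3 - <<'E'
from h import *
a=viewer.capture("side")
cv2.imwrite("pics/c4.png",cv2.resize(a[80:200,270:400],None,fx=5,fy=5,interpolation=cv2.INTER_CUBIC))
E
```

```text
time_s: 7.25
tcp_pos: [0.575, 0.2023, 0.1651]
orientation: [0.995, -0.098, 0.002, 0.001]
force: [0.6, 0.2, -1.9]
grip_width: 0.552
```

View pics/c4.png

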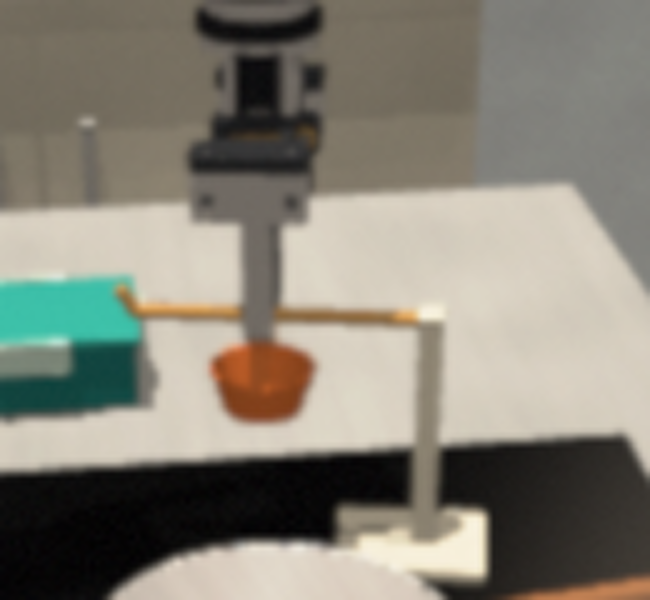

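The rod (row ~312) passes behind the near finger, so it runs through the handle with the cup below it and no contact force. I lower until the force shows it seated.

```bash
python3 -m inch '[[0,0,-10,0,0,0,40],[0,0,-20,0,0,0,40],[0,0,-28,0,0,0,40],[0,0,-32,0,0,0,40],[0,0,-34,0,0,0,40],[0,0,-34,0,0,0,40]]'
```

```text
time_s: 8.05
tcp_pos: [0.5749, 0.2024, 0.1311]
orientation: [0.995, -0.098, 0.002, 0.001]
force: [-0.2, -0.7, -1.6]
grip_width: 0.555
```

```bash
python3 -m inch '[[0,0,-1,0,0,0,40],[0,0,-2,0,0,0,40],[0,0,-2,0,0,0,40]]'; python3 -m inch '[[0,0,-1,0,0,0,40],[0,0,-1,0,0,0,40]]'
```

```text
time_s: 8.43
tcp_pos: [0.5754, 0.2025, 0.13]
orientation: [0.995, -0.098, 0.003, 0.001]
force: [-1.2, -0.1, 1.4]
grip_width: 0.552
time_s: 8.68
tcp_pos: [0.5756, 0.2028, 0.1298]
orientation: [0.995, -0.098, 0.003, 0.0]
force: [-0.7, 0.5, 3.7]
grip_width: 0.552
```

Seated: the force turned upward at TCP z≈0.130. I open gently and rise.

```bash
python3 -m inch '[[0,0,0,0,0,0,58],[0,0,0,0,0,0,66],[0,0,0,0,0,0,76],[0,0,0,0,0,0,90],[0,0,0,0,0,0,94],[0,0,0,0,0,0,94],[0,0,20,0,0,0,94],[0,0,45,0,0,0,94],[0,0,80,0,0,0,94],[0,0,120,0,0,0,94],[-10,-40,150,0,0,0,94],[-20,-90,150,0,0,0.06,94],[-30,-140,150,0,0,0.12,94],[-30,-190,150,0,0,0.18,94],[-30,-240,150,0,0,0.23,94],[-25,-295,150,0,0,0.23,94],[-20,-345,150,0,0,0.23,94],[-10,-400,150,0,0,0.23,94],[-5,-448,135,0,0,0.23,94],[-5,-448,125,0,0,0.23,94]]'
python3 - <<'E'
from h import *
a=viewer.capture("side")
cv2.imwrite("pics/c5.png",cv2.resize(a[110:310,230:430],None,fx=3,fy=3,interpolation=cv2.INTER_CUBIC))
print(sensors.read_state()["tcp_pos"])
E
```

```text
time_s: 11.18
tcp_pos: [0.57, -0.2485, 0.2528]
orientation: [1.0, 0.014, 0.002, -0.0]
force: [0.2, 0.2, -0.4]
grip_width: 1.0
[ 0.56973976 -0.24624095  0.25162112]
```

View pics/c5.png

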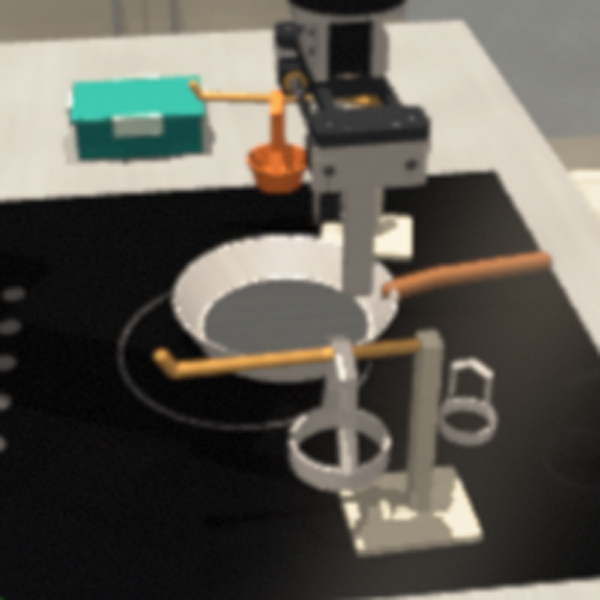

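The cup hangs on the spare hook (278,150) and the ring is undisturbed (peak at 341,340) beneath the fingers. I grip the ring.

```bash
python3 -m inch '[[1,0,-40,0,0,0.005,94],[1,0,-75,0,0,0.005,94],[1,0,-105,0,0,0.005,94],[1,0,-122,0,0,0.005,94],[1,0,-122,0,0,0.005,94],[1,0,-122,0,0,0.005,94],[1,0,-122,0,0,0.005,66],[1,0,-122,0,0,0.005,40],[1,0,-122,0,0,0.005,40],[1,0,-122,0,0,0.005,40],[1,0,-122,0,0,0.005,40],[1,0,-122,0,0,0.005,40]]'
```

```text
time_s: 12.72
tcp_pos: [0.5707, -0.2467, 0.1296]
orientation: [1.0, 0.018, 0.001, -0.001]
force: [-0.0, -1.9, -0.4]
grip_width: 0.555
```

```bash
python3 -m inch '[[0,0,15,0,0,0,40],[0,0,33,0,0,0,40],[0,0,33,0,0,0,40],[-25,-1,33,0,0,0,40],[-55,-2,33,0,0,0,40],[-85,-3,33,0,0,0,40],[-115,-4,33,0,0,0,40],[-145,-5,33,0,0,0,40],[-175,-6,33,0,0,0,40],[-200,-7,33,0,0,0,40],[-200,-7,33,0,0,0,40],[-200,0,70,0,0,0,40],[-190,50,100,0,0,0,40],[-160,100,100,0,0,0,40],[-120,150,100,0,0,0,40],[-80,200,100,0,0,0,40],[-40,240,100,0,0,0,40],[-11,271,90,0,0,0,40],[-11,271,70,0,0,0,40],[-11,271,50,0,0,0,40]]'
python3 -m inch '[[0,0,-40,0,0,0,40],[0,0,-70,0,0,0,40],[0,0,-90,0,0,0,40],[0,0,-100,0,0,0,40],[0,0,-100,0,0,0,40],[0,0,-100,0,0,0,40]]'
python3 - <<'E'
from h import *
a=viewer.capture("side")
cv2.imwrite("pics/c6.png",cv2.resize(a[110:310,230:430],None,fx=3,fy=3,interpolation=cv2.INTER_CUBIC))
E
```

```text
time_s: 15.22
tcp_pos: [0.5608, 0.0259, 0.1785]
orientation: [1.0, 0.019, 0.001, -0.001]
force: [-0.4, -0.3, -1.3]
grip_width: 0.553
time_s: 15.98
tcp_pos: [0.5618, 0.0261, 0.0797]
orientation: [1.0, 0.019, 0.002, -0.001]
force: [0.1, 0.4, -2.3]
grip_width: 0.552
```

View pics/c6.png

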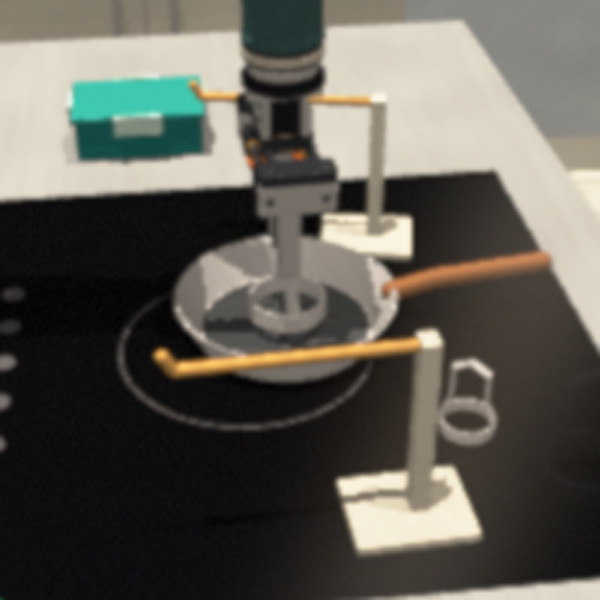

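The gripped ring (288,305) hovers over the pan floor. I lower it gently.

```bash
python3 -m inch '[[0,0,-4,0,0,0,40],[0,0,-7,0,0,0,40],[0,0,-10,0,0,0,40],[0,0,-12,0,0,0,40],[0,0,-12,0,0,0,40]]';python3 -m inch '[[0,0,-1,0,0,0,40],[0,0,-2,0,0,0,40],[0,0,-2,0,0,0,40]]'
```

```text
time_s: 16.65
tcp_pos: [0.5616, 0.026, 0.0675]
orientation: [1.0, 0.019, 0.002, -0.001]
force: [-0.3, 0.6, -1.9]
grip_width: 0.549
time_s: 17.02
tcp_pos: [0.5616, 0.026, 0.0654]
orientation: [1.0, 0.019, 0.002, -0.001]
force: [-0.1, -0.6, -1.2]
grip_width: 0.551
```

```bash
python3 -m inch '[[0,0,-1,0,0,0,40],[0,0,-1,0,0,0,40]]';python3 -m inch '[[0,0,-1,0,0,0,40],[0,0,-1,0,0,0,40]]'
```

```text
time_s: 17.27
tcp_pos: [0.5618, 0.026, 0.0647]
orientation: [1.0, 0.019, 0.002, -0.001]
force: [0.9, -0.4, 0.1]
grip_width: 0.554
time_s: 17.52
tcp_pos: [0.5621, 0.026, 0.0646]
orientation: [1.0, 0.019, 0.003, -0.001]
force: [-1.6, 0.9, 4.4]
grip_width: 0.554
```

Contact (force up to about 4 N at z 0.0646). I release, rise and back away.

```bash
python3 -m inch '[[0,0,0,0,0,0,58],[0,0,0,0,0,0,66],[0,0,0,0,0,0,76],[0,0,0,0,0,0,90],[0,0,0,0,0,0,94],[0,0,0,0,0,0,94],[0,0,20,0,0,0,94],[0,0,45,0,0,0,94],[0,0,80,0,0,0,94],[0,0,130,0,0,0,94],[0,0,180,0,0,0,94],[-50,0,200,0,0,0,94],[-100,0,220,0,0,0,94],[-150,0,220,0,0,0,94],[-200,0,220,0,0,0,94],[-230,0,220,0,0,0,94],[-230,0,220,0,0,0,94],[-230,0,220,0,0,0,94],[-230,0,220,0,0,0,94]]'
python3 - <<'E'
from h import *
a=viewer.capture("side");b=viewer.capture("top")
o=np.zeros((600,800,3),np.uint8)
o[:,:480]=cv2.resize(a[110:310,250:410],None,fx=3,fy=3,interpolation=cv2.INTER_CUBIC)
c=cv2.resize(b[100:300,140:480],(800-484,186),interpolation=cv2.INTER_AREA);o[:186,484:]=c
c=cv2.resize(b[140:245,225:330],(315,315),interpolation=cv2.INTER_CUBIC);o[200:515,484:799]=c
cv2.imwrite("pics/c7.png",o)
E
```

```text
time_s: 19.9
tcp_pos: [0.3328, 0.026, 0.2842]
orientation: [1.0, 0.019, 0.002, -0.001]
force: [1.1, 0.3, -0.5]
grip_width: 1.0
```

View pics/c7.png

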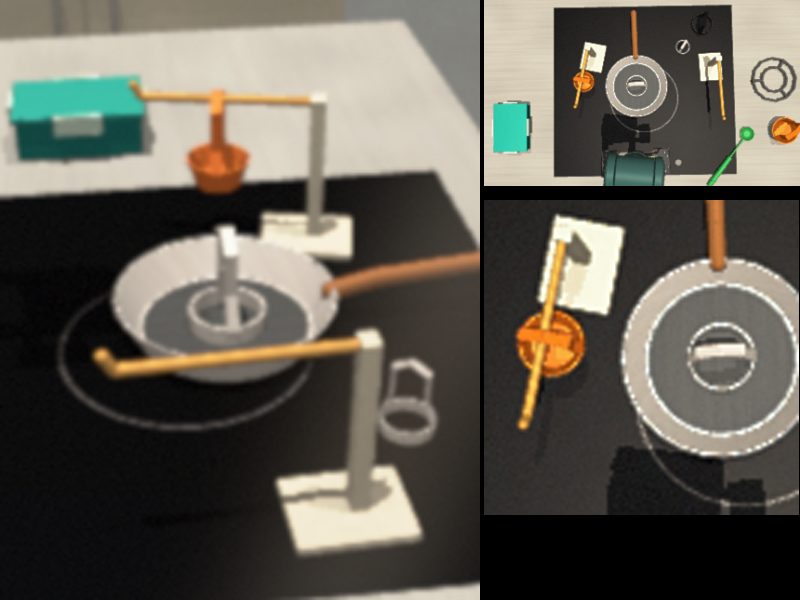

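The cup hangs on the spare hook (218,150). The ring stands upright and flat in the middle of the pan floor (228,313), and the bystanders and the pan are in place.

```bash
python3 -c "
from workcell import workorder; print(workorder.sign_off())"
```

```text
the job is handed in; nothing more can be done
None
```

The job is done and was handed in at about 20 s, well under the 72 s limit. I moved the orange cup to the spare hook first and left it hanging there. Then I took the egg ring off its hook and set it down flat near the middle of the pan floor, with a contact force of about 4 N.

- **Last pictures:** the cup hangs on the spare rod and the ring stands upright in the pan. The gripper was open and clear of everything. By eye, the pan, container, trivet and spoon had not moved.
- **Disagreement:** my first side-view estimate of the spare hook was about 10 mm off the top view in y. Combining both views agreed with the top view, so I used that, and the cup seated there as expected.
- **Failed checks:** none.

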